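Set the cam pulley to its timing mark and lock it

ROBOT

A 6-joint arm with a two-finger parallel gripper is mounted at the origin on the work surface. World frame = base frame: x ahead of the robot, y to its left, z up, the work surface at z = 0. Lengths are in m, angles in rad, forces in N, time in s.
With the tool pointing down it reaches from about 0.35 to 0.975 m from the base axis. Payload 4.9 kg.
Tool frame: the origin (TCP) lies midway between the tips of the shut fingers; the grasp point (between the pads) lies 19 mm behind it; x points along the fingers, y is the direction in which the jaws open and shut, and the axes are right-handed (so a half turn about x gives the same grasp; the last joint's range is limited). The gripper opens to 85 mm and grips with 20 to 120 N. Pads are 22 mm wide; open, the fingers measure 114 mm over their backs; the gripper's body (76 mm by 85 mm) begins 54 mm behind the grasp point. The pads swing forward as they close: fully open they stand 13 mm farther back than shut.
Start: joints at [-1.289, 0.053, 1.613, -0, 1.476, -0.119], TCP at [0.244, -0.575, 0.231] pointing down, gripper open.
Joint ranges: [-3.01, 3.01], [-1.01, 2.22], [0.06, 2.58], [-1.02, 4.17], [0.09, 2.62], [-3.14, 3.14]. Speed limits (rad/s): [2.57, 2.57, 3.14, 3.14, 3.14, 3.14].

INTERFACE

Orientations are given as a rotation vector (axis times angle).
In Python, from station import ctrl gives the robot as it stands.
- The arm moves only by the shell command python3 -m handwheel 'ROWS' [FORCE]. ROWS is JSON, a list of rows, each a list of 3 entries, a list of its own where there are three numbers: the finger opening in m, from 0 to 0.0854, then the shift along the tool's x, y, z in m, then the turn, a rotation vector about the tool's x, y, z in degrees. In form: [[claw, [dx, dy, dz], [ax, ay, az]], ...]. A call has 1 to 10 rows; each row shifts and turns the commanded pose from where the row before left it, along the tool's axes as they then stand; what a row does not reach is not made up. A row lasts 1/12 s, in which the tool goes at most 41.7 mm and 7.16 degrees, less where a joint would pass 70% of its speed; a pose out of reach is approached as far as the arm can. A call with a gripper value outside its range is refused whole. The fingers move at their own pace and stop on an object; FORCE is the grip in N (left out, the last holds). Time passes only in rows, so rows that do not move let the fingers close. It gives the time, the measured TCP pose, the force and the opening at its end, in the units of the state.
- ctrl.get_obs(): the state, without advancing time (a new reading comes with each control period).
- ctrl.get_image(name): name is "scene" or "top"; returns the picture (420x560x3 uint8, red, green, blue); there is no depth.
- ctrl.camera_params(name): a dict with "vertical_fov" (degrees; the focal length in pixels is half the picture's height over the tangent of half this angle, whatever the lens; pixels are square), "cx", "cy" (the principal point, pixels), "D" ([k1, k2, p1, p2, k3] as OpenCV has them; the pictures are not rectified), "rvec" (rotation vector, rad) and "tvec" (3), from world to camera coordinates, as OpenCV has them. Camera axes: x right, y down, z forward; pixel columns grow to the right and rows downward; lengths in m; the calibration is good to about 2 mm. A picture is of the moment at which its call begins. camera_params takes no time and is no camera call.
- ctrl.finish_job(): hands the job in, once; it reports no verdict.
Trained networks look in the newest picture that a camera, given by its name, has taken for a name from the list of things; names that differ only in an ending like _2 or _b are one class to them, and where a whole thing is asked for, a point or a joint stands for the part that bears it (a point fixed in the world has none). Each returns a list of dicts, best first, with "score" (0 to 1); they miss things now and then, are a little off and sometimes report something else, mostly with a low value. They report only what shows in the picture. A call takes as long as a camera call. They do not tell look-alikes from the thing itself.
- ctrl.look_for(thing, camera): "box" ([centre column, centre row, width, height] in pixels, round what is visible of it).
- ctrl.silhouettes(thing, camera): "mask" (420x560 bool, what is visible of it) and "box" ([centre column, centre row, width, height] in pixels, round what is visible of it).
- ctrl.tip_of(thing, camera): "centre" ([row, column] in pixels: a listed point, or the origin of a listed thing).
The state is a dict: "t": time; "q": joint angles; "dq": joint speeds; "effort": joint torques, N m; "tool_pos": TCP position; "tool_rot": TCP orientation; "contact_force": force on the tool from outside, world axes, zero at the start; "wrist_torque": the same for the moment, N m; "opening": finger opening in m.
Only numpy, scipy, OpenCV 4.12 (cv2) and the standard library are available. Lean on these libraries where they do the work, as an engineer would, in place of code of your own. Each camera call takes 0.05 s, during which the arm holds its last target.

TASK

Turn the toothed pulley by pressing on its rim and dragging it round until the engraved mark faces the fixed pointer, and only then slide the locking bolt fully home into the notch in the rim. Feel your way: never press on the pulley or its fixture with more than 20 N, nor push the bolt with more than 25 N. Leave the jar, the hammer and the tyre gauge where they are, and let go at the end.

Things in the scene. Friction and masses are not known exactly. Their poses are not given: they have to be found in the camera images.
- fixture: grey steel base plate fixed to the counter, x from -100 to 100 mm, y from -205 to 100 mm, 12 mm thick. Origin on the pulley's upright axis, at the counter surface; z up. It carries the pulley round its origin, the pointer on its +x side and the bolt guide on its -y side.
- pointer_tip (a point): sharp tip of the fixed dark steel pointer blade, 80 mm from the pulley axis along the fixture's +x, 63 mm above the counter (top of the blade); its post behind is 14 mm wide.
- pulley (a joint): turn (rad) of the aluminium toothed pulley about the upright axis through the fixture's origin: 0 when the engraved mark faces the pointer, growing anticlockwise seen from above; it starts anywhere from 0.45 to 1.4. The mark is a dark line 3 mm wide along one radius of the rim face. Shaft drag is about 0.2 N m; the pulley stays where it is left.
- rim_centre (a point): point on the pulley axis 48 mm above the counter. The rim's flat face (48 to 74 mm from the axis; the web inside is 4 mm lower) stands 0 to 10 mm above this: it differs each time, is not given, and must be felt. A spring washer lets the pulley sink: from about 3 N on, 0.11 mm per N. A fingertip pressed with 8 to 14 N drags the rim round, a lighter one slips. Nothing to grip.
- bolt_head (a point): centre of the loose steel locking bolt's head, 30 mm wide (x), 16 mm long (y), 24 mm tall, 42 mm above the counter. Site axes as the fixture's. The bolt slides along the fixture's y in its guide, withdrawn at the start (y = -179 to -193 mm); its rounded nose, 10 mm wide, points to +y at the pulley, nose tip 98 mm from here. The flat rear face, 8 mm behind this point, can be pushed.
- bolt_home (a point): where the centre of the bolt's head is when fully home (fixture y = -158 mm), the nose on the floor of the rim's one V notch. The notch (17 mm wide, 14 mm deep) is a quarter turn clockwise of the mark; the nose centres it if it is up to 4 mm off. The guide floor, 30 mm above the counter, runs from y = -89 to -201 mm; a strap 46 mm wide, top at 55.5 mm, roofs it from y = -91 to -145 mm.
- jar: glass jar of clips, 72 mm across, 100 mm tall, origin at the centre of its underside; leave alone
- hammer: small hammer lying on the counter, 240 mm long along its x, origin under its middle; leave alone
- gauge: chrome tyre gauge, a 14 mm rod about 135 mm long along its x, lying down, origin under its middle; leave alone
Mind the look-alikes: they are no part of the job. Leave any brown, orange or turquoise look-alike of the part that bears bolt_head alone.

How it is judged:
On the way, in this order (a step that is already met when the one before it is completed fails the run):
1. the mark faces the pointer (within 0.06 rad), the bolt not yet in the notch (value of joint pulley between -0.06 and 0.06 rad and y of bolt_head in the frame of fixture below -0.172 m), for 0.3 s.
2. the bolt is home in the notch (value of joint pulley between -0.04 and 0.04 rad and y of bolt_head in the frame of fixture above -0.161 m), for 0.2 s.
At the end, for the whole second after the job is handed in: the mark faces the pointer within 0.04 rad and the bolt lies in its guide within 3 mm of fully home in the notch, both at rest (all of step 2 and z of bolt_head in the frame of fixture below 0.047 m and linear speed of bolt below 0.01 m/s and velocity of joint pulley between -0.05 and 0.05 rad/s); the robot touches nothing.
It fails at once if the pulley or fixture is pushed with more than 20 N (contact force between any of the fingers, the arm and fixture above 20 N).
It fails at once if the bolt is pushed with more than 25 N (contact force between any of the fingers, the arm and bolt above 25 N).
It fails at once if the jar, hammer or gauge is moved by more than 20 mm (distance of any of jar, hammer, gauge from where it was at the start of the episode above 0.02 m).
It also fails if it takes over 58 s, if anything falls off the work surface, if the arm or the gripper's body presses on something with over 40 N, if the wrist force passes 120 N, or if a joint passes its speed limit or range.

## Working session

There is one attempt and no reset: what is moved stays moved. The work goes in short steps, Python scripts to look and compute and a shell command to move; the robot and the scene stay as the last step left them, time stands still between calls to the robot, and variables do not carry over. Pictures are saved under pics/ and viewed, and the job is handed in when it is done.

```bash
ls; mkdir -p pics
python3 - <<'E'
from station import ctrl
import cv2
o=ctrl.get_obs(); print({k:(v if not hasattr(v,'round') else v) for k,v in o.items()})
for c in ("scene","top"):
    im=ctrl.get_image(c); cv2.imwrite(f"pics/{c}0.png",im[:,:,::-1]); print(c,ctrl.camera_params(c))
    for th in ("fixture","pointer_tip","rim_centre","bolt_head","bolt_home"):
        print(th,[(round(d['score'],2),[round(float(x),1) for x in d['centre']]) for d in ctrl.tip_of(th,c)][:4])
E
```

```text
pics
{'t': 0.0, 'q': array([-1.28899268e+00,  5.33662062e-02,  1.61430719e+00,  1.32949412e-05,
        1.47600927e+00, -1.18989835e-01]), 'dq': array([-6.26239739e-05,  1.04239749e-04, -1.15074633e-03,  6.96420077e-04,
       -8.78255166e-04,  1.50452091e-03]), 'effort': array([-8.87331789e-04, -3.93685055e+01, -3.70178425e+01, -3.33964026e-04,
        6.95966752e-03,  1.39120067e-05]), 'tool_pos': array([ 0.24367612, -0.57485535,  0.23004935]), 'tool_rot': array([ 2.00185393,  0.40878287, -2.00217418]), 'contact_force': array([-0.58997106, -0.02103428,  0.65369282]), 'wrist_torque': array([0.03754774, 0.05252788, 0.02732631]), 'opening': 0.0856486618832202}
scene {'vertical_fov': 44.09748797747944, 'cx': 285.5200898446994, 'cy': 208.90520660971202, 'D': array([-0.08798831,  0.        ,  0.        ,  0.        ,  0.        ]), 'rvec': array([ 1.71343898,  1.89688623, -0.75289483]), 'tvec': array([ 0.03658829, -0.3234351 ,  1.6364299 ])}
fixture []
pointer_tip [(0.75, [246.9, 311.6]), (0.37, [238.0, 302.7]), (0.32, [203.0, 424.2])]
rim_centre [(0.74, [227.2, 303.2])]
bolt_head [(0.85, [170.9, 257.7]), (0.74, [234.7, 229.7]), (0.69, [219.2, 186.0]), (0.6, [299.5, 243.5])]
bolt_home [(0.75, [237.6, 238.0])]
top {'vertical_fov': 52.67252230501958, 'cx': 276.57435657801193, 'cy': 205.65258483061328, 'D': array([-0.0620816,  0.       ,  0.       ,  0.       ,  0.       ]), 'rvec': array([-2.25338922,  2.18742116, -0.06095896]), 'tvec': array([-0.02239559,  0.51074804,  0.99306986])}
fixture [(0.92, [193.1, 244.3])]
pointer_tip [(0.86, [161.5, 236.4])]
rim_centre [(0.91, [195.6, 249.2])]
bolt_head [(0.94, [211.7, 373.4]), (0.72, [293.3, 306.0]), (0.57, [175.6, 321.2]), (0.57, [112.1, 297.1])]
bolt_home [(0.91, [178.8, 314.7])]
```

View pics/top0.png

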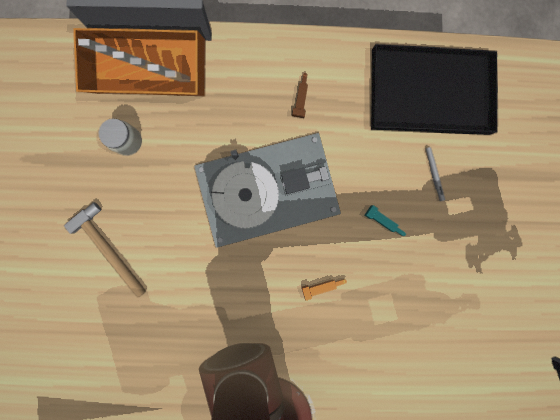

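View pics/scene0.png

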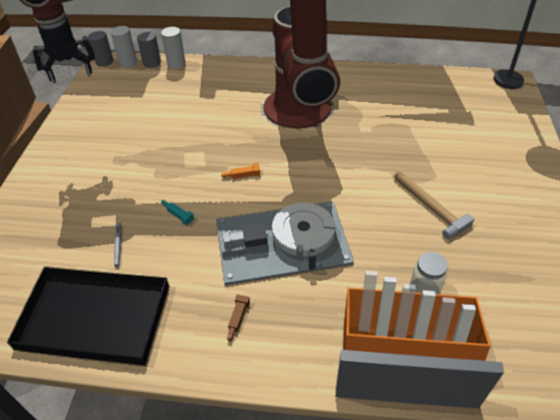

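```bash
cat > h.py <<'E'
import numpy as np, cv2
from station import ctrl
def K(c):
    p=ctrl.camera_params(c); f=210/np.tan(np.radians(p['vertical_fov']/2))
    return np.array([[f,0,p['cx']],[0,f,p['cy']],[0,0,1.]]),p
def proj(P,c):
    k,p=K(c); return cv2.projectPoints(np.atleast_2d(np.float64(P)),p['rvec'],p['tvec'],k,p['D'])[0][:,0]
def back(uv,z,c):
    k,p=K(c); u=cv2.undistortPoints(np.float64(uv).reshape(-1,1,2),k,p['D'])[:,0]
    R=cv2.Rodrigues(p['rvec'])[0]; o=-R.T@p['tvec']
    d=np.c_[u,np.ones(len(u))]@R
    return o+d*((z-o[2])/d[:,2])[:,None]
E
python3 - <<'E'
from h import *
for c in("top","scene"):
    im=cv2.imread(f"pics/{c}0.png")
    r=im[120:260,185:350] if c=="top" else im[190:290,205:365]
    cv2.imwrite(f"pics/{c}0z.png",cv2.resize(r,None,fx=4.8,fy=4.2 if 0 else 4.8,interpolation=cv2.INTER_CUBIC)[:600,:800])
print(back([[249.2,195.6]],.048,'top'),back([[236.4,161.5]],.063,'top'),back([[314.7,178.8]],.042,'top'),back([[321.2,175.6]],.042,'top'))
print(back([[303.2,227.2]],.048,'scene'),back([[311.6,246.9]],.063,'scene'),back([[238,237.6]],.042,'scene'),back([[229.7,234.7]],.042,'scene'))
E
```

```text
[[0.53091238 0.05641457 0.048     ]] [[0.60535924 0.08674286 0.063     ]] [[ 0.57425432 -0.09163764  0.042     ]] [[ 0.58208258 -0.1063752   0.042     ]]
[[0.53764958 0.0646043  0.048     ]] [[0.60711155 0.08952094 0.063     ]] [[ 0.57922049 -0.0864177   0.042     ]] [[ 0.57231861 -0.10763565  0.042     ]]
```

View pics/top0z.png

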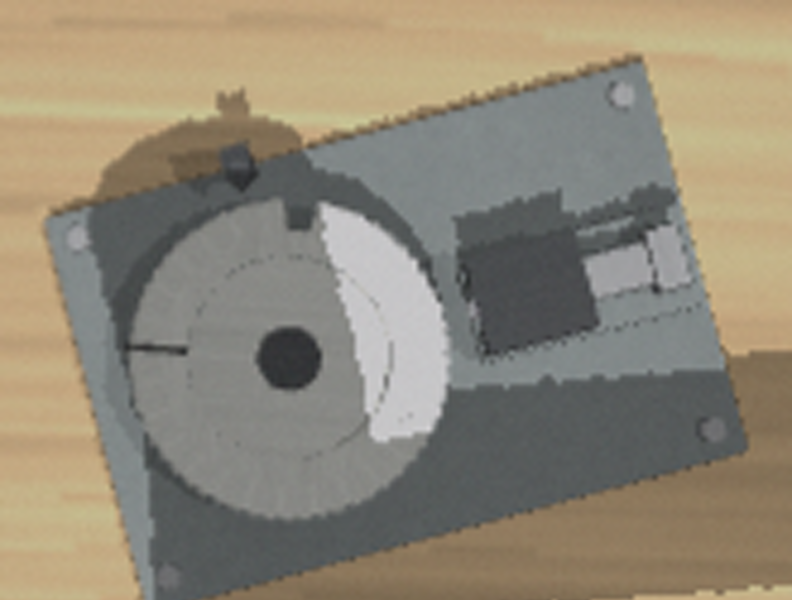

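View pics/scene0z.png

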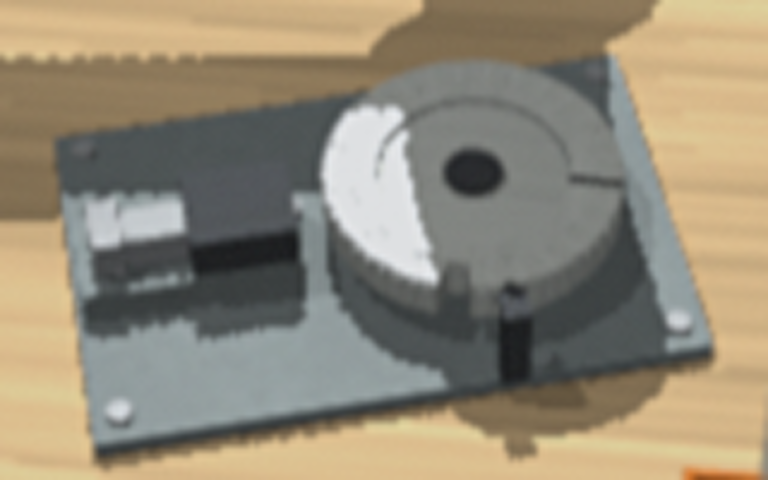

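```bash
cat > fit.py <<'E'
from h import *
from scipy.optimize import least_squares
def z2(a,o): return (np.array(a,float)+.5)/4.8-.5+np.array(o)
T=z2([(50,212),(640,55),(748,447),(240,186)],(185,120))
S=z2([(713,352),(97,455),(57,137),(610,57),(514,290)],(205,190))
F=np.array([[.1,.1,.012],[.1,-.205,.012],[-.1,-.205,.012],[-.1,.1,.012]])
tip=np.array([.08,0,.063])
def W(p,P):
    c,s=np.cos(p[2]),np.sin(p[2]); P=np.atleast_2d(P)
    return np.c_[p[0]+c*P[:,0]-s*P[:,1],p[1]+s*P[:,0]+c*P[:,1],P[:,2]]
E
python3 - <<'E'
from fit import *
def res(p,use):
    r=[]
    if 't' in use: r.append(proj(W(p,np.vstack([F[:3],tip])),'top')-T)
    if 's' in use: r.append(proj(W(p,F),'scene')-S[:4])
    return np.vstack(r).ravel()
for u in('t','s','ts'):
    s=least_squares(res,[.53,.06,.25],args=(u,),loss='soft_l1'); print(u,s.x,np.round(res(s.x,u).reshape(-1,2),1).tolist())
p=s.x
print("hub top",[ (z,(back(z2([(290,358)],(185,120)),z,'top')[0,:2]).round(4)) for z in(.048,.054)])
print("hub sc",[ (z,(back(z2([(473,172)],(205,190)),z,'scene')[0,:2]).round(4)) for z in(.048,.054)])
# mark
for z in(.048,.053,.058):
  for uv,o,c in(([(130,347),(187,352)],(185,120),'top'),([(622,184),(571,179)],(205,190),'scene')):
    b=back(z2(uv,o),z,c)[:,:2]-p[:2]; a=np.arctan2(b[:,1],b[:,0])-p[2]; print(c,z,a.round(3),np.hypot(*b.T).round(4))
for z in (.054,):
  b=back(z2([(670,257),(690,255),(650,260)],(185,120)),z,'top')[:,:2]-p[:2];c,s=np.cos(p[2]),np.sin(p[2]); print(np.c_[c*b[:,0]+s*b[:,1],-s*b[:,0]+c*b[:,1]].round(4))
E
```

```text
t [0.53598591 0.06682383 0.29137771] [[-1.8, 0.2], [0.4, 0.1], [0.0, -0.1], [0.5, -0.1]]
s [0.53730077 0.06492932 0.29403426] [[0.9, -0.4], [-0.9, -0.5], [-1.1, 0.9], [1.3, -0.1]]
ts [0.53637249 0.06608819 0.29213589] [[-1.5, 0.1], [0.6, -0.2], [0.4, -0.3], [0.8, -0.3], [1.3, -0.6], [-0.5, -0.9], [-0.5, 0.5], [1.9, -0.3]]
hub top [(0.048, array([0.5338, 0.0659])), (0.054, array([0.5335, 0.0657]))]
hub sc [(0.048, array([0.5321, 0.064 ])), (0.054, array([0.5373, 0.0644]))]
top 0.048 [1.274 1.304] [0.0752 0.0483]
scene 0.048 [1.324 1.368] [0.0722 0.0469]
top 0.053 [1.278 1.31 ] [0.0745 0.0479]
scene 0.053 [1.265 1.277] [0.072  0.0468]
top 0.058 [1.282 1.316] [0.0739 0.0474]
scene 0.058 [1.206 1.186] [0.0721 0.0471]
[[-0.003  -0.1845]
 [-0.0045 -0.1939]
 [-0.0019 -0.175 ]]
```

```bash
cat > g.py <<'E'
from fit import *
P0=np.array([.5362,.0655,.292])
def go(fx,fy,z,yaw=None):
    """fixture-frame target -> shift in tool axes; yaw = wanted direction (fixture frame, rad) of tool z"""
    o=ctrl.get_obs(); R=cv2.Rodrigues(np.array(o['tool_rot']))[0]
    t=W(P0,[fx,fy,z])[0]; d=t-o['tool_pos']
    print('t',round(o['t'],2),'pos',o['tool_pos'].round(4),'F',np.round(o['contact_force'],1),'world target',t.round(4),'TOOLSHIFT mm',(R.T@d*1e3).round(1))
    a=np.arctan2(R[1,2],R[0,2]); print('tool z dir fixture deg',np.degrees(a-P0[2]).round(1),'tool x',R[:,0].round(4), 'y dir',np.degrees(np.arctan2(R[1,1],R[0,1])-P0[2]).round(1),'q6',round(o['q'][5],2))
    if yaw is not None:
        e=np.degrees((a-P0[2]-yaw+np.pi)%(2*np.pi)-np.pi); print('turn about tool x deg (x down -> + is clockwise)',e.round(1))
E
python3 -c "
from g import *
a=3.79
go(.061*np.cos(a),.061*np.sin(a),.12,a)"
```

```text
t 0.6 pos [ 0.2438 -0.5755  0.2313] F [ 0.6 -0.3 -0.6] world target [0.5002 0.0162 0.12  ] TOOLSHIFT mm [ 111.3 -444.8 -466.9]
tool z dir fixture deg -173.8 tool x [ 0.e+00 -1.e-04 -1.e+00] y dir -83.8 q6 -0.12
turn about tool x deg (x down -> + is clockwise) -30.9
```

```bash
python3 -m handwheel '[[0,[0,-0.022,-0.023],[0,0,0]],[0,[0,-0.022,-0.023],[0,0,0]],[0,[0,-0.022,-0.023],[0,0,0]],[0,[0,-0.022,-0.023],[0,0,0]],[0,[0,-0.022,-0.023],[0,0,0]],[0,[0,-0.022,-0.023],[0,0,0]],[0,[0,-0.022,-0.023],[0,0,0]],[0,[0,-0.022,-0.023],[0,0,0]],[0,[0,-0.022,-0.023],[0,0,0]],[0,[0,-0.022,-0.023],[0,0,0]]]' 40
python3 -m handwheel '[[0,[0,-0.022,-0.023],[0,0,0]],[0,[0,-0.022,-0.023],[0,0,0]],[0,[0,-0.022,-0.023],[0,0,0]],[0,[0,-0.022,-0.023],[0,0,0]],[0,[0,-0.022,-0.023],[0,0,0]],[0,[0,-0.022,-0.023],[0,0,0]],[0,[0,-0.022,-0.023],[0,0,0]],[0,[0,-0.022,-0.023],[0,0,0]],[0,[0,-0.022,-0.023],[0,0,0]],[0,[0,-0.022,-0.023],[0,0,0]]]'
python3 -m handwheel '[[0,[0.011,0,0],[-6,0,0]],[0,[0.011,0,0],[-6,0,0]],[0,[0.011,0,0],[-6,0,0]],[0,[0.011,0,0],[-6,0,0]],[0,[0.011,0,0],[-6,0,0]],[0,[0.011,0,0],[-1,0,0]],[0,[0.011,0,0],[0,0,0]],[0,[0.011,0,0],[0,0,0]],[0,[0,0,0],[0,0,0]]]'
python3 -c "
from g import *
a=3.79
go(.061*np.cos(a),.061*np.sin(a),.07,a)"
```

```text
t: 1.43
tool_pos: [0.3701, -0.2817, 0.2315]
tool_rot: [2.002, 0.406, -2.001]
contact_force: [0.6, -0.3, -0.5]
opening: 0.0
t: 2.27
tool_pos: [0.4962, 0.0108, 0.2316]
tool_rot: [2.002, 0.406, -2.0]
contact_force: [-0.2, -0.7, -0.1]
opening: 0.0001
t: 3.02
tool_pos: [0.4941, 0.0093, 0.1404]
tool_rot: [1.654, 0.845, -1.661]
contact_force: [-0.5, 1.2, -0.7]
opening: -0.0002
t 3.02 pos [0.4941 0.0093 0.1404] F [-0.5  1.2 -0.7] world target [0.5002 0.0162 0.07  ] TOOLSHIFT mm [70.3  1.2 -9.4]
tool z dir fixture deg -142.9 tool x [-4.6e-03  6.0e-04 -1.0e+00] y dir -52.9 q6 0.5
turn about tool x deg (x down -> + is clockwise) -0.0
```

```bash
python3 -m handwheel '[[0,[0.012,0,-0.002],[0,0,0]],[0,[0.012,0,-0.002],[0,0,0]],[0,[0.012,0,-0.002],[0,0,0]],[0,[0.012,0,-0.002],[0,0,0]],[0,[0.012,0.001,-0.001],[0,0,0]],[0,[0.012,0,0],[0,0,0]],[0,[0.004,0,0],[0,0,0]],[0,[0,0,0],[0,0,0]],[0,[0,0,0],[0,0,0]],[0,[0,0,0],[0,0,0]]]'
python3 -c "
from g import *
a=3.79
go(.061*np.cos(a),.061*np.sin(a),.053,a)"
```

```text
t: 3.85
tool_pos: [0.5024, 0.0157, 0.068]
tool_rot: [1.656, 0.842, -1.654]
contact_force: [-0.1, 0.5, 0.6]
opening: 0.0004
t 3.85 pos [0.5024 0.0157 0.068 ] F [-0.1  0.5  0.6] world target [0.5002 0.0162 0.053 ] TOOLSHIFT mm [15.  -2.1  0.9]
tool z dir fixture deg -142.8 tool x [ 1.3e-03 -2.0e-04 -1.0e+00] y dir -52.8 q6 0.51
turn about tool x deg (x down -> + is clockwise) 0.1
```

```bash
python3 -m handwheel '[[0,[0.004,-0.002,0.001],[0,0,0]],[0,[0.004,0,0],[0,0,0]],[0,[0,0,0],[0,0,0]]]'
for i in 1 2; do :; done
python3 -m handwheel '[[0,[0.001,0,0],[0,0,0]],[0,[0.001,0,0],[0,0,0]],[0,[0,0,0],[0,0,0]]]'
python3 -m handwheel '[[0,[0.0007,0,0],[0,0,0]],[0,[0.0007,0,0],[0,0,0]],[0,[0,0,0],[0,0,0]]]'
```

```text
t: 4.1
tool_pos: [0.499, 0.0163, 0.0587]
tool_rot: [1.655, 0.843, -1.656]
contact_force: [-0.9, -0.0, 0.3]
opening: 0.0006
t: 4.35
tool_pos: [0.4995, 0.0162, 0.0572]
tool_rot: [1.655, 0.843, -1.656]
contact_force: [0.1, -0.5, -0.4]
opening: -0.0004
t: 4.6
tool_pos: [0.4996, 0.0162, 0.0558]
tool_rot: [1.655, 0.843, -1.656]
contact_force: [-0.2, -0.0, -0.9]
opening: 0.0001
```

```bash
python3 -m handwheel '[[0,[0.0006,0,0],[0,0,0]],[0,[0,0,0],[0,0,0]]]'
python3 -m handwheel '[[0,[0.0006,0,0],[0,0,0]],[0,[0,0,0],[0,0,0]]]'
```

```text
t: 4.77
tool_pos: [0.4996, 0.0162, 0.0552]
tool_rot: [1.655, 0.843, -1.656]
contact_force: [0.4, 0.4, -1.1]
opening: -0.0002
t: 4.93
tool_pos: [0.4996, 0.0162, 0.0546]
tool_rot: [1.656, 0.843, -1.656]
contact_force: [1.0, -0.4, -0.3]
opening: 0.0002
```

```bash
python3 -m handwheel '[[0,[0.0006,0,0],[0,0,0]],[0,[0,0,0],[0,0,0]]]'
```

```text
t: 5.1
tool_pos: [0.4995, 0.0162, 0.054]
tool_rot: [1.655, 0.843, -1.656]
contact_force: [0.7, -0.4, 0.7]
opening: 0.0002
```

```bash
python3 -m handwheel '[[0,[0.0006,0,0],[0,0,0]],[0,[0,0,0],[0,0,0]]]'|grep -E 'pos|force'
python3 -m handwheel '[[0,[0.0006,0,0],[0,0,0]],[0,[0,0,0],[0,0,0]]]'|grep -E 'pos|force'
```

```text
tool_pos: [0.4995, 0.0162, 0.0534]
contact_force: [-0.5, -0.6, -0.5]
tool_pos: [0.4996, 0.0162, 0.0528]
contact_force: [-0.5, -1.2, 0.4]
```

```bash
python3 -m handwheel '[[0,[0.0006,0,0],[0,0,0]],[0,[0,0,0],[0,0,0]]]'|grep -E 'pos|force'
```

```text
tool_pos: [0.4996, 0.0162, 0.0522]
contact_force: [-0.4, 0.0, -0.4]
```

```bash
python3 -m handwheel '[[0,[0.0006,0,0],[0,0,0]],[0,[0,0,0],[0,0,0]]]'|grep -E 'pos|force'
```

```text
tool_pos: [0.4997, 0.0161, 0.0519]
contact_force: [-1.0, -0.1, 1.8]
```

```bash
python3 -m handwheel '[[0,[0.0004,0,0],[0,0,0]],[0,[0,0,0],[0,0,0]]]'|grep -E 'pos|force'
```

```text
tool_pos: [0.4997, 0.016, 0.0516]
contact_force: [-1.3, -1.5, 3.2]
```

```bash
python3 -m handwheel '[[0,[0.0004,0,0],[0,0,0]],[0,[0,0,0],[0,0,0]]]'|grep -E 'pos|force'
```

```text
tool_pos: [0.4997, 0.016, 0.0512]
contact_force: [-3.2, -1.4, 5.1]
```

```bash
python3 -m handwheel '[[0,[0.0004,0,0],[0,0,0]],[0,[0,0,0],[0,0,0]]]'|grep -E 'pos|force'
```

```text
tool_pos: [0.4997, 0.0159, 0.0509]
contact_force: [-3.7, -2.1, 5.7]
```

```bash
python3 -m handwheel '[[0,[0.0004,0,0],[0,0,0]],[0,[0,0,0],[0,0,0]]]'|grep -E 'pos|force'
```

```text
tool_pos: [0.4997, 0.0158, 0.0507]
contact_force: [-2.6, -1.6, 6.5]
```

```bash
python3 -m handwheel '[[0,[0.0004,0,0],[0,0,0]],[0,[0,0,0],[0,0,0]]]'|grep -E 'pos|force'
```

```text
tool_pos: [0.4998, 0.0158, 0.0505]
contact_force: [-4.3, -3.0, 7.8]
```

Run:
```python
from g import *
go(0,0,.05)
o=ctrl.get_obs(); R=cv2.Rodrigues(np.array(o['tool_rot']))[0]
v=R.T@(np.r_[P0[:2],o['tool_pos'][2]]-o['tool_pos']); print(v)
for d in (1,2.5):
  print(d,((v-cv2.Rodrigues(np.array([np.radians(d),0,0]))[0]@v)*1e3).round(3))
```

```text
t 6.6 pos [0.4998 0.0158 0.0505] F [-4.3 -3.   7.8] world target [0.5362 0.0655 0.05  ] TOOLSHIFT mm [  0.4   0.2 -61.6]
tool z dir fixture deg -142.8 tool x [-2.e-04 -1.e-03 -1.e+00] y dir -52.8 q6 0.51
[-5.46888006e-05  2.10799170e-04 -6.16448100e-02]
1 [ 0.    -1.076 -0.013]
2.5 [ 0.    -2.689 -0.068]
```

```bash
python3 -m handwheel '[[0,[0.0003,0,0],[0,0,0]],[0,[0,-0.0011,0],[1,0,0]],[0,[0,-0.0022,0],[2,0,0]],[0,[0,-0.0027,-0.0001],[2.5,0,0]],[0,[0,-0.0027,-0.0001],[2.5,0,0]]]'
```

```text
t: 7.02
tool_pos: [0.4954, 0.0213, 0.0511]
tool_rot: [1.754, 0.736, -1.745]
contact_force: [1.9, -1.6, 5.1]
opening: 0.0003
```

```bash
python3 -m handwheel '[[0,[0.0004,0,0],[0,0,0]],[0,[0,0,0],[0,0,0]]]'|grep -E 'pos|force'
cat > mk.py <<'E'
import sys; from g import *
n=sys.argv[1]
for c in sys.argv[2:]:
    im=ctrl.get_image(c)[:,:,::-1]
    r=im[120:260,185:350] if c=="top" else im[190:290,205:365]
    cv2.imwrite(f"pics/{c}{n}.png",cv2.resize(r,None,fx=4.8,fy=4.8,interpolation=cv2.INTER_CUBIC)[:600,:800])
E
python3 mk.py 1 top
```

```text
tool_pos: [0.4953, 0.0214, 0.0507]
contact_force: [0.4, -3.4, 7.3]
```

View pics/top1.png

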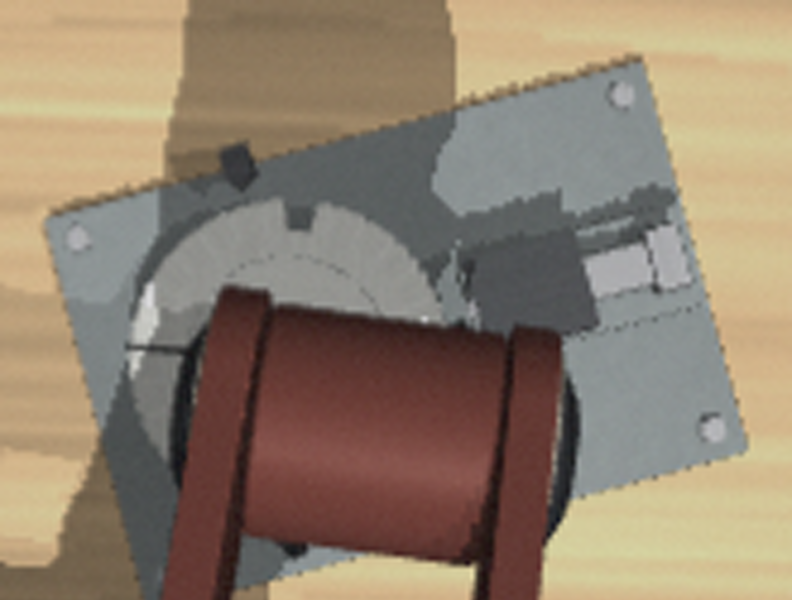

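```bash
python3 -m handwheel '[[0,[0.0004,0,0],[0,0,0]],[0,[0,0,0],[0,0,0]]]'|grep -E 'pos|force'
python3 -c "
from station import ctrl
print(ctrl.get_obs()['contact_force'])"
```

```text
tool_pos: [0.4953, 0.0213, 0.0504]
contact_force: [-0.2, -2.5, 7.2]
[-0.15879026 -2.48083633  7.22148492]
```

```bash
python3 -m handwheel '[[0,[0.0003,0,0],[0,0,0]],[0,[0,0,0],[0,0,0]]]'|grep -E 'pos|force'
```

```text
tool_pos: [0.4953, 0.0212, 0.0502]
contact_force: [0.2, -3.2, 8.1]
```

```bash
python3 -m handwheel '[[0,[0.0003,0,0],[0,0,0]],[0,[0,0,0],[0,0,0]]]'|grep -E 'pos|force'
```

```text
tool_pos: [0.4953, 0.0212, 0.05]
contact_force: [-1.1, -2.6, 9.3]
```

```bash
python3 -m handwheel '[[0,[0.0004,0,0],[0,0,0]],[0,[0,0,0],[0,0,0]]]'|grep -E 'pos|force'
```

```text
tool_pos: [0.4953, 0.0211, 0.0498]
contact_force: [-0.9, -2.5, 10.1]
```

```bash
python3 -m handwheel '[[0,[0.0001,-0.001,0],[1,0,0]],[0,[0,-0.0016,0],[1.5,0,0]],[0,[0,-0.0016,0],[1.5,0,0]],[0,[0,-0.0016,0],[1.5,0,0]],[0,[0,-0.0016,0],[1.5,0,0]]]'|grep -E 'pos|force'
python3 mk.py 2 top
```

```text
tool_pos: [0.4906, 0.0259, 0.05]
contact_force: [-0.5, -6.0, 8.7]
```

View pics/top2.png

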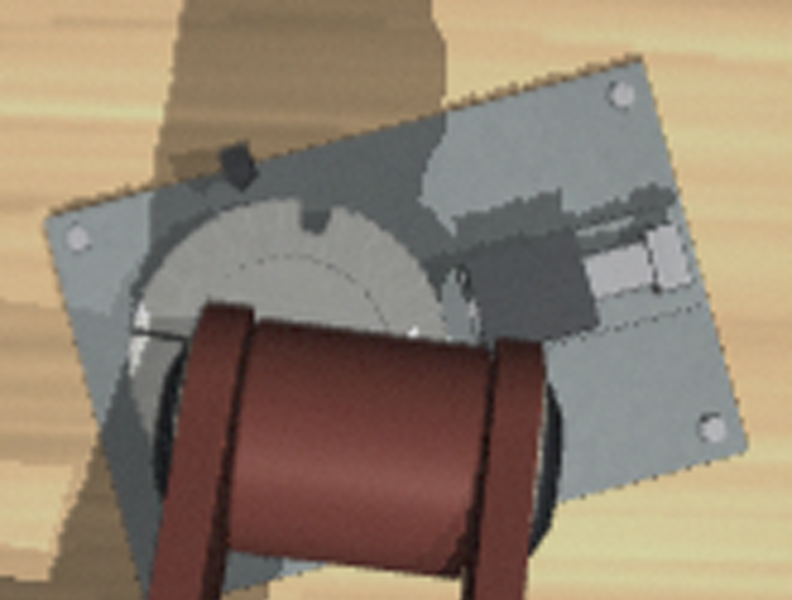

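```bash
python3 -m handwheel '[[0,[0.0002,-0.0016,0],[1.5,0,0]],[0,[0,-0.0021,0],[2,0,0]],[0,[0,-0.0021,0],[2,0,0]],[0,[0,-0.0021,0],[2,0,0]],[0,[0,-0.0021,0],[2,0,0]]]'|grep -E 'pos|force'
```

```text
tool_pos: [0.4845, 0.0339, 0.0497]
contact_force: [-2.1, -5.5, 10.5]
```

```bash
python3 -m handwheel '[[0,[0.0002,-0.0021,0],[2,0,0]],[0,[0,-0.0021,0],[2,0,0]],[0,[0,-0.0021,0],[2,0,0]],[0,[0,-0.0021,0],[2,0,0]],[0,[0,-0.0021,0],[2,0,0]]]'|grep -E 'pos|force'
python3 mk.py 3 top
```

```text
tool_pos: [0.4796, 0.0435, 0.0494]
contact_force: [-2.7, -5.3, 11.0]
```

View pics/top3.png

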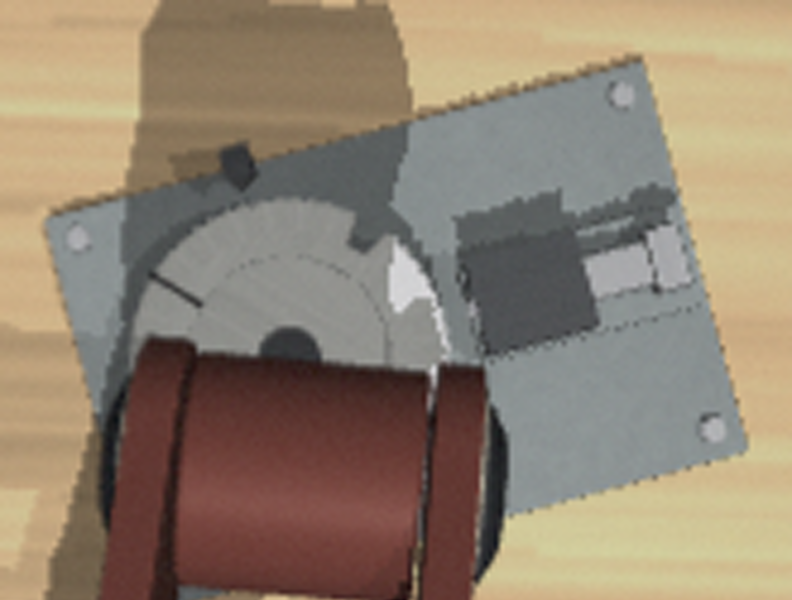

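```bash
cat > ang.py <<'E'
import sys; from g import *
v=list(map(float,sys.argv[1:])); uv=np.array(v).reshape(-1,2)
b=back(z2(uv,(185,120)),.051,'top')[:,:2]
d=b[0]-b[1]; print('line dir',np.arctan2(d[1],d[0])-P0[2])
b=b-P0[:2]; print('about centre',np.arctan2(b[:,1],b[:,0])-P0[2],np.hypot(*b.T))
E
python3 ang.py 150 270 202 304; python3 -c "
from g import *; go(-.061,0,.05)"
```

```text
line dir 0.7297723012257189
about centre [0.77815945 0.80788302] [0.07665253 0.04751362]
t 9.25 pos [0.4795 0.0439 0.0493] F [-2.8 -5.5 11.6] world target [0.4778 0.0479 0.05  ] TOOLSHIFT mm [-0.7 -4.4  0.3]
tool z dir fixture deg -177.4 tool x [ 0.0038 -0.0027 -1.    ] y dir -87.4 q6 1.17
```

```bash
python3 -m handwheel '[[0,[0,-0.0021,0],[2,0,0]],[0,[0,-0.0021,0],[2,0,0]],[0,[0,-0.0021,0],[2,0,0]],[0,[0,-0.0021,0],[2,0,0]],[0,[0,-0.0021,0],[2,0,0]]]'|grep -E 'pos|force'
```

```text
tool_pos: [0.4767, 0.0539, 0.0493]
contact_force: [-2.8, -5.7, 11.4]
```

```bash
python3 -m handwheel '[[0,[0,-0.0021,0],[2,0,0]],[0,[0,-0.0021,0],[2,0,0]],[0,[0,-0.0021,0],[2,0,0]],[0,[0,-0.0021,0],[2,0,0]],[0,[0,-0.0021,0],[2,0,0]]]'|grep -E 'pos|force'
python3 mk.py 4 top
```

```text
tool_pos: [0.4757, 0.0645, 0.0493]
contact_force: [-1.9, -4.7, 11.9]
```

View pics/top4.png

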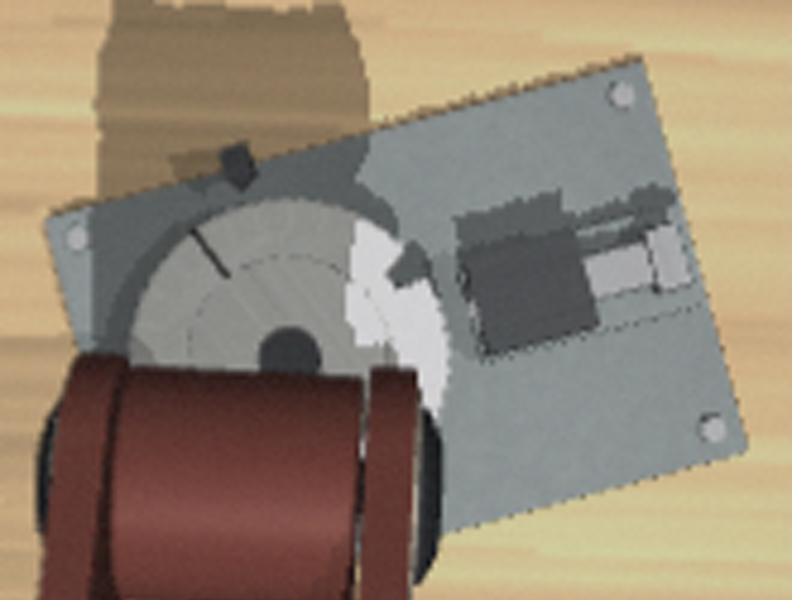

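```bash
python3 ang.py 192 231 228 277
python3 -m handwheel '[[0,[0,-0.0021,0],[2,0,0]],[0,[0,-0.0021,0],[2,0,0]],[0,[0,-0.0021,0],[2,0,0]],[0,[0,-0.0021,0],[2,0,0]],[0,[0,-0.0021,0],[2,0,0]],[0,[0,-0.0021,0],[2,0,0]]]'|grep -E 'pos|force'
```

```text
line dir 0.4025110074388098
about centre [0.42058827 0.43135066] [0.07369846 0.04619953]
tool_pos: [0.4772, 0.0772, 0.0493]
contact_force: [-0.4, -4.3, 11.0]
```

```bash
python3 -m handwheel '[[0,[0,-0.0021,0],[2,0,0]],[0,[0,-0.0021,0],[2,0,0]],[0,[0,-0.0021,0],[2,0,0]]]'|grep -E 'pos|force'
python3 mk.py 5 top
```

```text
tool_pos: [0.4789, 0.0833, 0.0493]
contact_force: [-0.9, -3.8, 9.8]
```

View pics/top5.png

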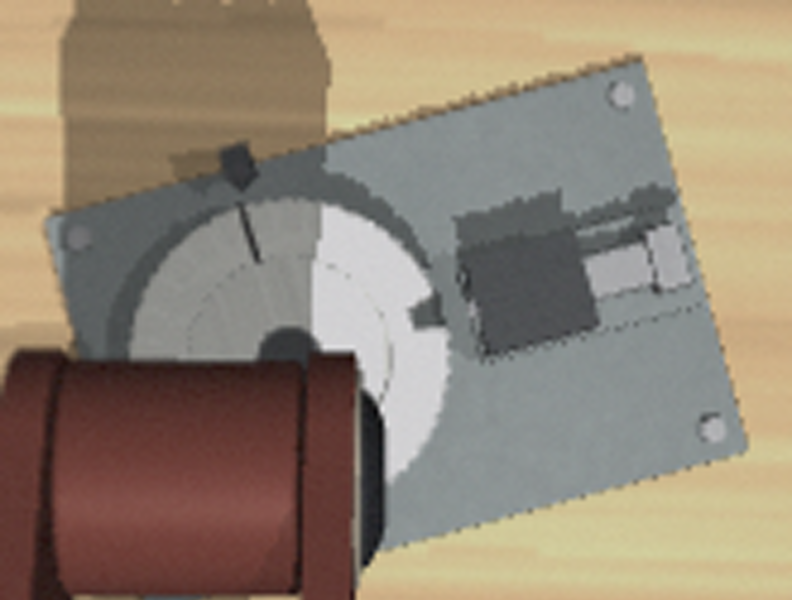

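```bash
python3 ang.py 240 205 259 262
python3 - <<'E'
from g import *
# pointer dir from camera: tip z=.063 vs hub
t=back(z2([(242,188)],(185,120)),.063,'top')[0,:2]; h=back(z2([(290,358)],(185,120)),.047,'top')[0,:2]; m=back(z2([(240,205),(259,262)],(185,120)),.051,'top')[:,:2]
a=lambda d:np.arctan2(d[...,1],d[...,0])
print(t,h,np.hypot(*(t-h)),a(t-h), a(m-h)-a(t-h), a(m[0]-m[1])-a(t-h), a(t-h)-P0[2])
E
```

```text
line dir 0.06104443121614622
about centre [0.07056937 0.07654389] [0.07351629 0.04517936]
[0.61137009 0.09001476] [0.53386925 0.06599039] 0.0811390748312849 0.30059519363657244 [0.04495854 0.04046064] 0.05244923757957376 0.008595193636572462
```

```bash
python3 -m handwheel '[[0,[0,-0.0011,0],[1,0,0]],[0,[0,-0.0011,0],[1,0,0]],[0,[0,-0.0008,0],[0.8,0,0]],[0,[0,0,0],[0,0,0]]]'|grep -E 'pos|force'
python3 -m handwheel '[[0,[-0.001,0,0],[0,0,0]],[0,[-0.002,0,0],[0,0,0]],[0,[-0.006,0,0],[0,0,0]],[0,[-0.01,0,0],[0,0,0]],[0,[-0.02,0,0],[0,0,0]],[0,[-0.02,0.01,0],[0,0,0]]]'|grep -E 'pos|force'
python3 mk.py 6 top scene
```

```text
tool_pos: [0.48, 0.0862, 0.0494]
contact_force: [-0.2, -3.3, 10.6]
tool_pos: [0.4731, 0.0785, 0.106]
contact_force: [0.7, 0.4, 0.8]
```

View pics/top6.png

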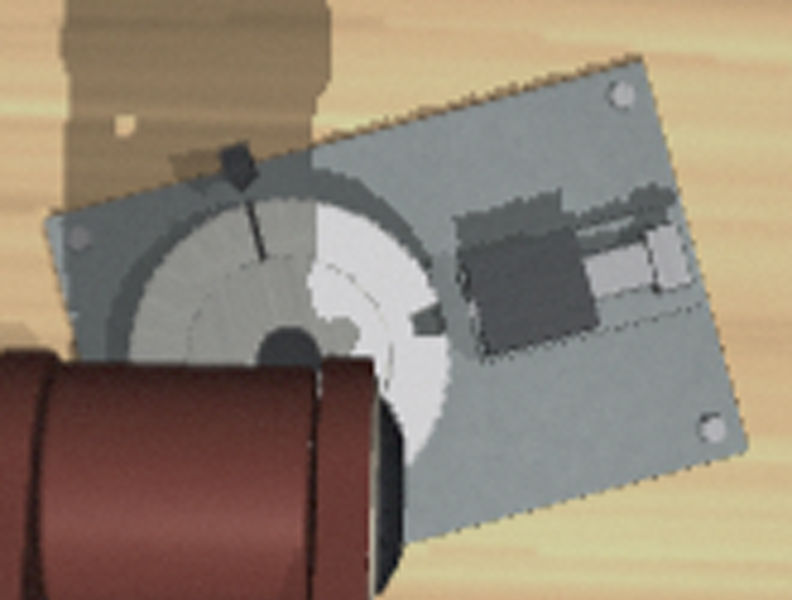

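View pics/scene6.png

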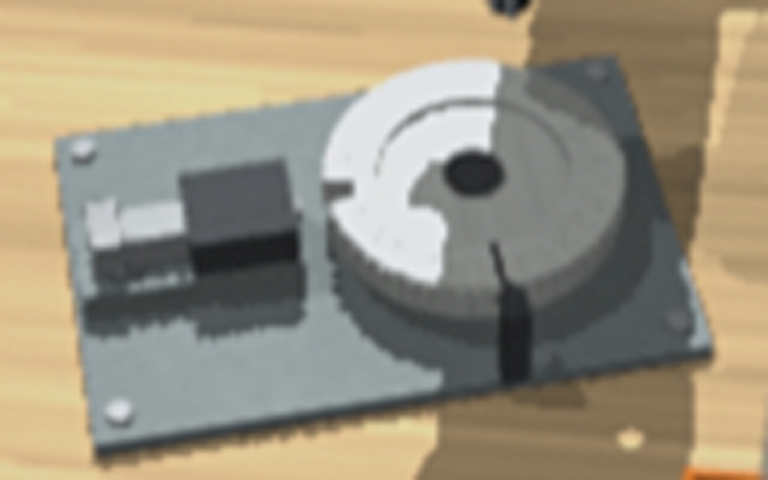

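```bash
python3 ang.py 247 205 263 261
python3 - <<'E'
from g import *
z=lambda u,h:back(z2([u],(185,120)),h,'top')[0,:2]
t=z((242,188),.063);h=z((290,358),.047);m=np.array([z((247,205),.051),z((263,261),.051)])
a=lambda d:np.arctan2(d[...,1],d[...,0])
print(a(m-h)-a(t-h), a(m[0]-m[1])-a(t-h))
n=z((427,319),.051); print('notch',np.degrees(a(n-h)-P0[2]),np.degrees(a(n-P0[:2])-P0[2]))
b=np.array([z((655,262),.053),z((690,254),.053)])-P0[:2];print(b)
# scene view: where would mark project for angles
for th in(-.06,-.03,0,.03,.06):
  for c,o in(('top',(185,120)),('scene',(205,190))):
    q=proj(W(P0,[[.074*np.cos(th),.074*np.sin(th),.052],[.048*np.cos(th),.048*np.sin(th),.052]]),c); print(th,c,((q-o+.5)*4.8-.5).round(0).tolist())
E
```

```text
line dir 0.017710829792995042
about centre [0.02767898 0.03375853] [0.07251508 0.04504448]
[ 0.0030204 -0.000534 ] 0.00911563615642258
notch -89.25846002399929 -91.06467810889566
[[ 0.04795505 -0.17003732]
 [ 0.05229174 -0.18652738]]
-0.06 top [[259.0, 198.0], [270.0, 252.0]]
-0.06 scene [[498.0, 290.0], [490.0, 248.0]]
-0.03 top [[255.0, 199.0], [267.0, 253.0]]
-0.03 scene [[503.0, 290.0], [493.0, 248.0]]
0 top [[250.0, 201.0], [264.0, 254.0]]
0 scene [[507.0, 289.0], [496.0, 247.0]]
0.03 top [[246.0, 202.0], [261.0, 255.0]]
0.03 scene [[512.0, 288.0], [499.0, 247.0]]
0.06 top [[241.0, 203.0], [258.0, 256.0]]
0.06 scene [[516.0, 287.0], [502.0, 246.0]]
```

```bash
python3 -m handwheel '[[0,[0,0,0],[7,0,0]],[0,[0,0,0],[7,0,0]],[0,[0,0,0],[7,0,0]],[0,[0,0,0],[7,0,0]],[0,[0,0,0],[7,0,0]],[0,[0,0,0],[7,0,0]],[0,[0,0,0],[6,0,0]],[0,[0,0,0],[4,0,0]],[0,[0,0,0],[0,0,0]]]'; python3 -c "
from g import *; go(-.001,-.225,.09,np.pi/2)"
```

```text
t: 12.62
tool_pos: [0.4733, 0.0779, 0.1051]
tool_rot: [-1.418, 1.058, 1.421]
contact_force: [0.0, 0.0, -0.4]
opening: -0.0007
t 12.62 pos [0.4733 0.0779 0.1051] F [ 0.   0.  -0.4] world target [ 0.6    -0.1503  0.09  ] TOOLSHIFT mm [  14.8  -56.3 -254.9]
tool z dir fixture deg 89.9 tool x [-1.6e-03  5.0e-04 -1.0e+00] y dir -180.1 q6 2.86
turn about tool x deg (x down -> + is clockwise) -0.1
```

```bash
python3 -m handwheel '[[0,[0,-0.0056,-0.0255],[0,0,0]],[0,[0,-0.0056,-0.0255],[0,0,0]],[0,[0,-0.0056,-0.0255],[0,0,0]],[0,[0,-0.0056,-0.0255],[0,0,0]],[0,[0,-0.0056,-0.0255],[0,0,0]],[0,[0,-0.0056,-0.0255],[0,0,0]],[0,[0,-0.0056,-0.0255],[0,0,0]],[0,[0,-0.0056,-0.0255],[0,0,0]],[0,[0,-0.0056,-0.0255],[0,0,0]],[0,[0,-0.0056,-0.0255],[0,0,0]]]'; python3 -m handwheel '[[0,[0.005,0,0],[0,0,0]],[0,[0.01,0,0],[0,0,0]],[0,[0,0,0],[0,0,0]]]'; python3 mk.py 7 top scene;  python3 -c "
from g import *; go(-.001,-.225,.038,np.pi/2)"
```

```text
t: 13.45
tool_pos: [0.6009, -0.1514, 0.1051]
tool_rot: [-1.42, 1.056, 1.423]
contact_force: [0.8, 0.8, 0.3]
opening: 0.0003
t: 13.7
tool_pos: [0.5987, -0.1494, 0.0877]
tool_rot: [-1.416, 1.058, 1.426]
contact_force: [-1.2, 0.6, -1.3]
opening: 0.0001
t 13.8 pos [ 0.5993 -0.1492  0.0892] F [-0.3 -0.2 -0.2] world target [ 0.6    -0.1503  0.038 ] TOOLSHIFT mm [51.2 -0.5 -1.4]
tool z dir fixture deg 90.0 tool x [-0.0033  0.0016 -1.    ] y dir -180.0 q6 2.48
turn about tool x deg (x down -> + is clockwise) 0.0
```

View pics/scene7.png

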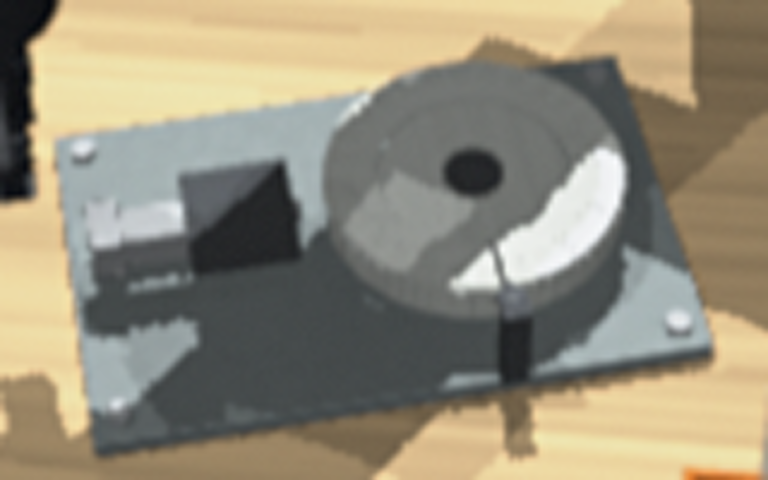

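View pics/top7.png

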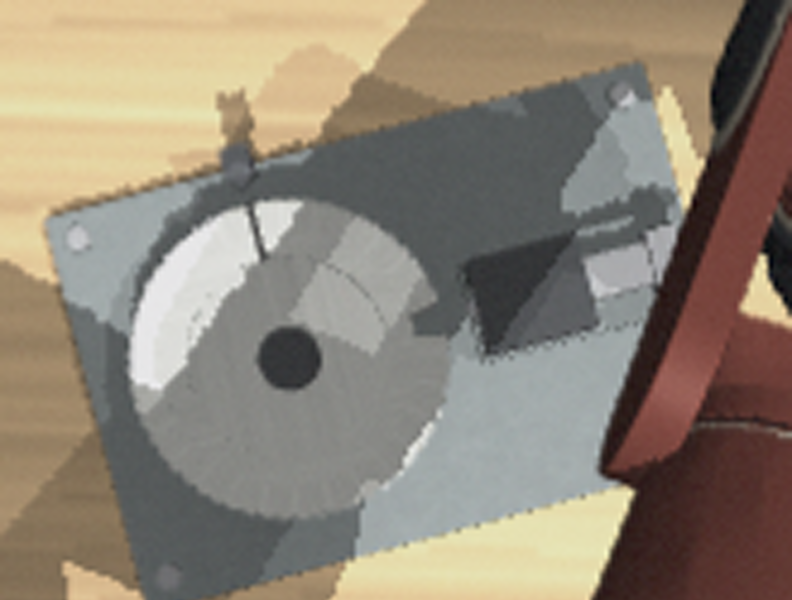

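```bash
python3 -m handwheel '[[0,[0.01,0,0],[0,0,0]],[0,[0.01,0,0],[0,0,0]],[0,[0.01,0,0],[0,0,0]],[0,[0.01,0,0],[0,0,0]],[0,[0.01,0,0],[0,0,0]],[0,[0,0,0],[0,0,0]],[0,[0,0,0],[0,0,0]]]'; python3 -c "
from g import *; go(-.001,-.200,.039,np.pi/2)"
```

```text
t: 14.38
tool_pos: [0.6, -0.1504, 0.0397]
tool_rot: [-1.418, 1.058, 1.422]
contact_force: [0.0, -0.3, 0.5]
opening: -0.0001
t 14.38 pos [ 0.6    -0.1504  0.0397] F [ 0.  -0.3  0.5] world target [ 0.5928 -0.1263  0.039 ] TOOLSHIFT mm [ 0.7 -0.1 25.1]
tool z dir fixture deg 89.9 tool x [-2.2e-03  9.0e-04 -1.0e+00] y dir -180.1 q6 2.48
turn about tool x deg (x down -> + is clockwise) -0.1
```

```bash
python3 -m handwheel '[[0,[0,0,0.003],[0,0,0]],[0,[0,0,0.003],[0,0,0]],[0,[0,0,0.003],[0,0,0]],[0,[0,0,0.003],[0,0,0]],[0,[0,0,0.001],[0,0,0]],[0,[0,0,0.001],[0,0,0]],[0,[0,0,0.001],[0,0,0]],[0,[0,0,0.001],[0,0,0]]]'|grep -E 'pos|force'; for i in 1 2; do :; done
python3 -m handwheel '[[0,[0,0,0.001],[0,0,0]],[0,[0,0,0.001],[0,0,0]],[0,[0,0,0.001],[0,0,0]],[0,[0,0,0],[0,0,0]]]'|grep -E 'pos|force'
```

```text
tool_pos: [0.5962, -0.1353, 0.0412]
contact_force: [-0.2, -0.1, -0.4]
tool_pos: [0.5953, -0.1323, 0.0411]
contact_force: [-0.4, 1.0, -0.2]
```

```bash
python3 -m handwheel '[[0,[0,0,0.001],[0,0,0]],[0,[0,0,0.001],[0,0,0]],[0,[0,0,0.001],[0,0,0]],[0,[0,0,0],[0,0,0]]]'|grep -E 'pos|force'
```

```text
tool_pos: [0.5945, -0.1296, 0.0411]
contact_force: [-0.5, 0.0, -0.1]
```

```bash
python3 -m handwheel '[[0,[0,0,0.001],[0,0,0]],[0,[0,0,0.001],[0,0,0]],[0,[0,0,0.001],[0,0,0]],[0,[0,0,0],[0,0,0]]]'|grep -E 'pos|force'; python3 mk.py 8 top scene;python3 -c "
from g import *; go(-.001,-.200,.039,np.pi/2)"
```

```text
tool_pos: [0.5936, -0.1267, 0.0411]
contact_force: [0.5, -1.4, -0.8]
t 16.15 pos [ 0.5936 -0.1267  0.0411] F [-0.7 -1.7 -0.2] world target [ 0.5928 -0.1263  0.039 ] TOOLSHIFT mm [2.1 0.6 0.6]
tool z dir fixture deg 89.9 tool x [-0.e+00  1.e-04 -1.e+00] y dir -180.1 q6 2.52
turn about tool x deg (x down -> + is clockwise) -0.1
```

View pics/scene8.png

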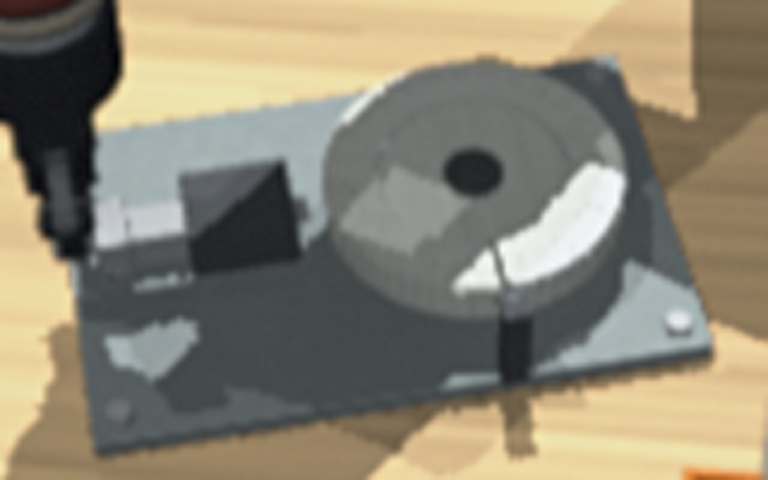

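```bash
python3 -m handwheel '[[0,[0.0002,0,0.001],[0,0,0]],[0,[0.0002,0,0.001],[0,0,0]],[0,[0.0002,0,0.001],[0,0,0]],[0,[0.0002,0,0.001],[0,0,0]],[0,[0,0,0.001],[0,0,0]],[0,[0,0,0.001],[0,0,0]],[0,[0,0,0.001],[0,0,0]],[0,[0,0,0.001],[0,0,0]]]'|grep -E 'pos|force'
```

```text
tool_pos: [0.592, -0.1195, 0.041]
contact_force: [1.2, -3.6, 3.7]
```

```bash
python3 -m handwheel '[[0,[0,0,0.001],[0,0,0]],[0,[0,0,0.001],[0,0,0]],[0,[0,0,0.001],[0,0,0]],[0,[0,0,0.001],[0,0,0]]]'|grep -E 'pos|force'; python3 -c "
from g import *; go(0,-.177,.039,np.pi/2)"
```

```text
tool_pos: [0.5902, -0.1152, 0.0403]
contact_force: [0.9, -4.7, 3.6]
t 17.15 pos [ 0.5902 -0.1152  0.0403] F [ 0.9 -4.7  3.6] world target [ 0.5872 -0.104   0.039 ] TOOLSHIFT mm [ 1.3 -0.3 11.6]
tool z dir fixture deg 89.9 tool x [ 1.e-04 -1.e-04 -1.e+00] y dir -180.1 q6 2.53
turn about tool x deg (x down -> + is clockwise) -0.1
```

```bash
python3 -m handwheel '[[0,[-0.0003,0,0.001],[0,0,0]],[0,[-0.0003,0,0.001],[0,0,0]],[0,[0,0,0.001],[0,0,0]],[0,[0,0,0],[0,0,0]]]'|grep -E 'pos|force'; python3 mk.py 9 top scene
```

```text
tool_pos: [0.5887, -0.1118, 0.0403]
contact_force: [0.1, -2.1, 1.5]
```

View pics/scene9.png

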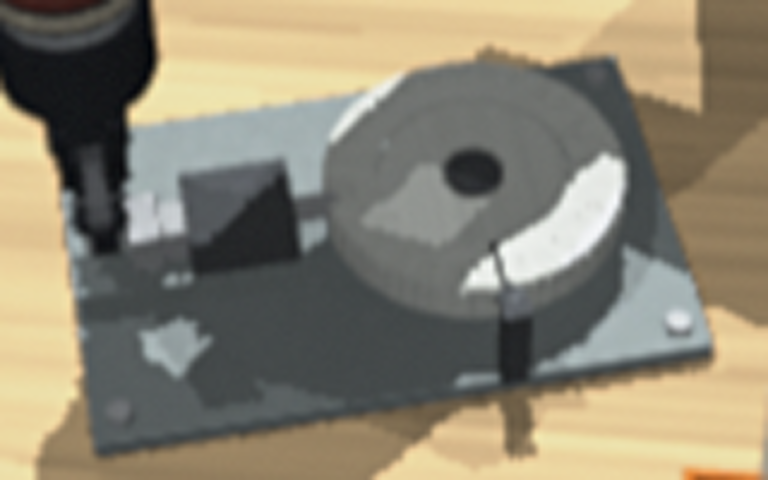

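View pics/top9.png

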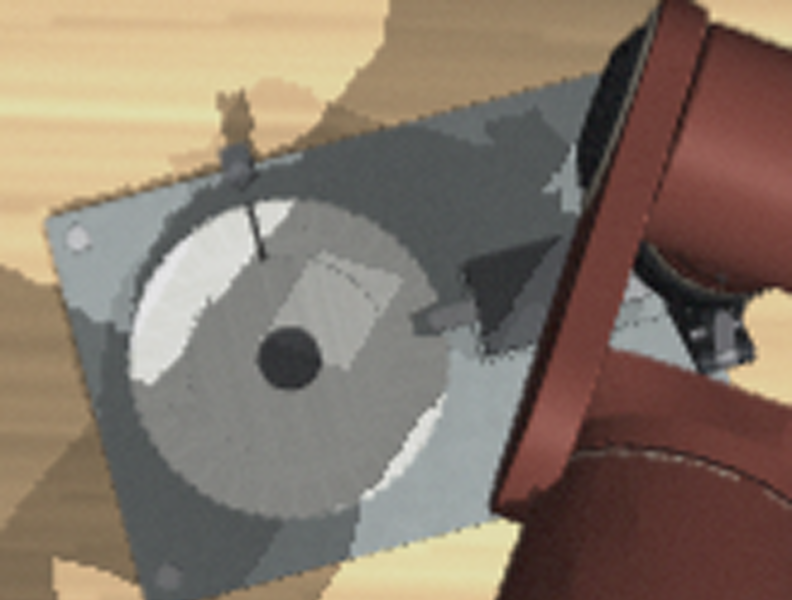

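Nose (≈(430,322) in the zoomed top view) is entering the notch; the mark still points at the pointer. I'll continue in small pushes.

```bash
python3 -m handwheel '[[0,[0,0,0.001],[0,0,0]],[0,[0,0,0.001],[0,0,0]],[0,[0,0,0.001],[0,0,0]],[0,[0,0,0],[0,0,0]]]'|grep -E 'pos|force'
```

```text
tool_pos: [0.5879, -0.1089, 0.0403]
contact_force: [0.5, -0.5, -0.5]
```

```bash
python3 -m handwheel '[[0,[0,0,0.001],[0,0,0]],[0,[0,0,0.001],[0,0,0]],[0,[0,0,0],[0,0,0]]]'|grep -E 'pos|force'; python3 -c "
from g import *; go(0,-.177,.039,np.pi/2)"
```

```text
tool_pos: [0.5875, -0.1071, 0.0405]
contact_force: [-0.3, -0.6, 0.2]
t 18.17 pos [ 0.5875 -0.1071  0.0405] F [-0.3 -0.6  0.2] world target [ 0.5872 -0.104   0.039 ] TOOLSHIFT mm [ 1.5 -0.6  3. ]
tool z dir fixture deg 89.9 tool x [-9.e-04  8.e-04 -1.e+00] y dir -180.1 q6 2.55
turn about tool x deg (x down -> + is clockwise) -0.1
```

```bash
python3 -m handwheel '[[0,[0,0,0.0005],[0,0,0]],[0,[0,0,0.0005],[0,0,0]],[0,[0,0,0],[0,0,0]]]'|grep -E 'pos|force'
```

```text
tool_pos: [0.5875, -0.1065, 0.0408]
contact_force: [0.6, -0.3, 0.4]
```

```bash
python3 -m handwheel '[[0,[0,0,0.0005],[0,0,0]],[0,[0,0,0.0005],[0,0,0]],[0,[0,0,0],[0,0,0]]]'|grep -E 'pos|force'
```

```text
tool_pos: [0.5873, -0.1056, 0.0409]
contact_force: [0.3, -0.3, -0.9]
```

```bash
python3 -m handwheel '[[0,[0,0,0.0005],[0,0,0]],[0,[0,0,0.0005],[0,0,0]],[0,[0,0,0],[0,0,0]]]'|grep -E 'pos|force'; python3 mk.py 10 top scene
```

```text
tool_pos: [0.587, -0.1046, 0.041]
contact_force: [0.2, -1.3, -1.0]
```

View pics/scene10.png

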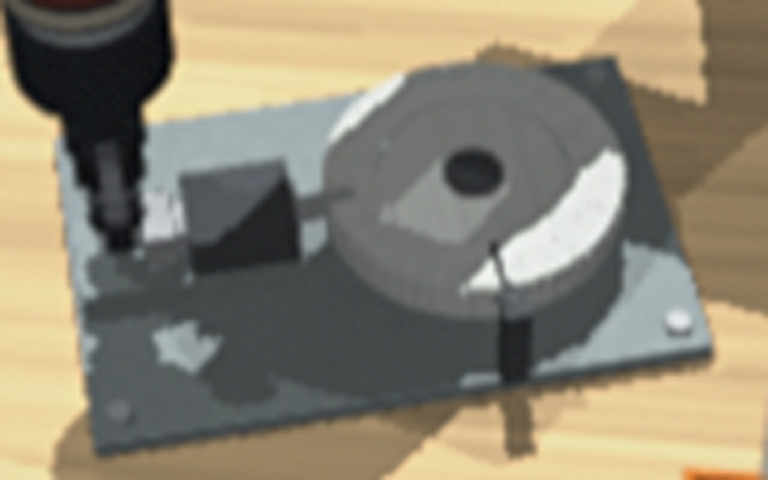

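View pics/top10.png

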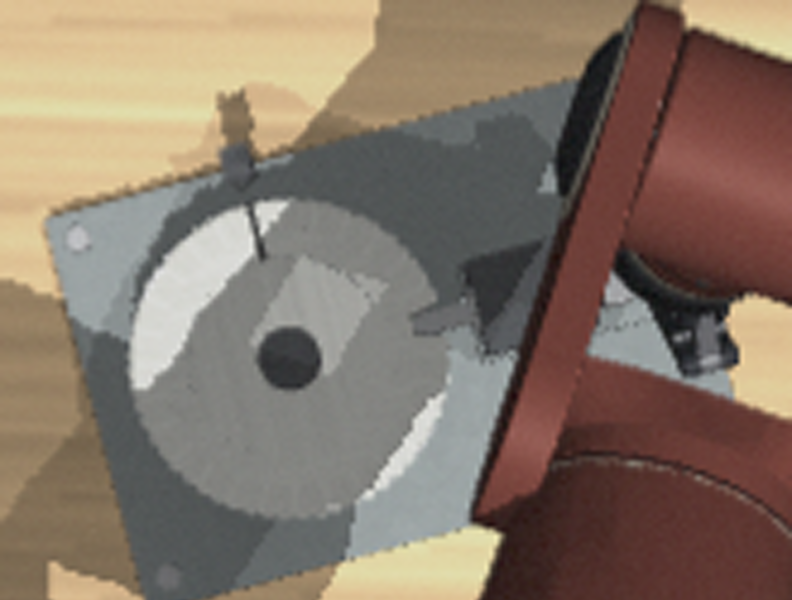

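```bash
python3 -m handwheel '[[0,[0,0,0.0005],[0,0,0]],[0,[0,0,0.0005],[0,0,0]],[0,[0,0,0],[0,0,0]]]'|grep -E 'pos|force'
```

```text
tool_pos: [0.5869, -0.1041, 0.041]
contact_force: [1.1, -2.4, -0.3]
```

```bash
python3 -m handwheel '[[0,[0,0,0.0005],[0,0,0]],[0,[0,0,0.0005],[0,0,0]],[0,[0,0,0],[0,0,0]]]'|grep -E 'pos|force'
```

```text
tool_pos: [0.5872, -0.1039, 0.0415]
contact_force: [1.3, -5.3, -1.2]
```

```bash
python3 -m handwheel '[[0,[0,0,0.0005],[0,0,0]],[0,[0,0,0],[0,0,0]]]'|grep -E 'pos|force'
```

```text
tool_pos: [0.5873, -0.1038, 0.0417]
contact_force: [2.0, -6.5, -0.6]
```

```bash
python3 -m handwheel '[[0,[0,0,0.0005],[0,0,0]],[0,[0,0,0],[0,0,0]]]'|grep -E 'pos|force'
```

```text
tool_pos: [0.5874, -0.1037, 0.0418]
contact_force: [1.3, -7.8, -1.6]
```

```bash
python3 -m handwheel '[[0,[0,0,0.0005],[0,0,0]],[0,[0,0,0.0005],[0,0,0]],[0,[0,0,0],[0,0,0]]]'|grep -E 'pos|force'
```

```text
tool_pos: [0.5876, -0.1034, 0.0423]
contact_force: [3.1, -9.6, -0.6]
```

```bash
python3 -m handwheel '[[0,[0,0,0.0005],[0,0,0]],[0,[0,0,0.0005],[0,0,0]],[0,[0,0,0],[0,0,0]]]'|grep -E 'pos|force'
```

```text
tool_pos: [0.5879, -0.1032, 0.0427]
contact_force: [4.3, -12.2, -0.8]
```

```bash
python3 -m handwheel '[[0,[0,0,-0.003],[0,0,0]],[0,[0,0,-0.006],[0,0,0]],[0,[0,0,-0.01],[0,0,0]],[0,[0,0,-0.01],[0,0,0]],[0,[-0.01,0,-0.005],[0,0,0]],[0,[-0.02,0,-0.01],[0,0,0]],[0,[-0.03,0,-0.02],[0,0,0]],[0,[-0.03,0,-0.02],[0,0,0]],[0,[-0.02,0,-0.02],[0,0,0]],[0,[0,0,-0.02],[0,0,0]]]'
python3 -m handwheel '[[0,[0,0,-0.02],[0,0,0]],[0,[0,0,-0.02],[0,0,0]],[0,[0,0,-0.02],[0,0,0]],[0,[0,0,-0.02],[0,0,0]],[0,[0,0,0],[0,0,0]],[0,[0,0,0],[0,0,0]]]'
python3 mk.py 11 top scene
```

```text
t: 21.18
tool_pos: [0.6247, -0.2213, 0.1589]
tool_rot: [-1.429, 1.055, 1.41]
contact_force: [1.5, -1.5, 0.0]
opening: 0.0
t: 21.68
tool_pos: [0.6441, -0.2964, 0.1513]
tool_rot: [-1.419, 1.058, 1.419]
contact_force: [0.1, 0.4, 0.6]
opening: 0.0
```

View pics/scene11.png

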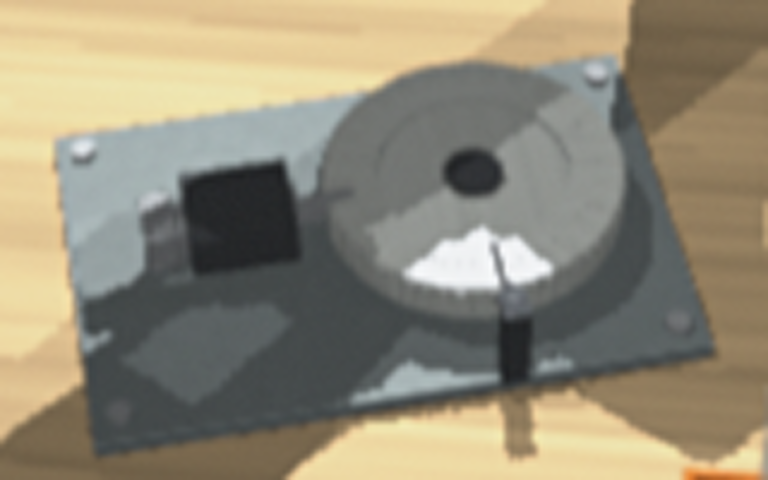

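View pics/top11.png

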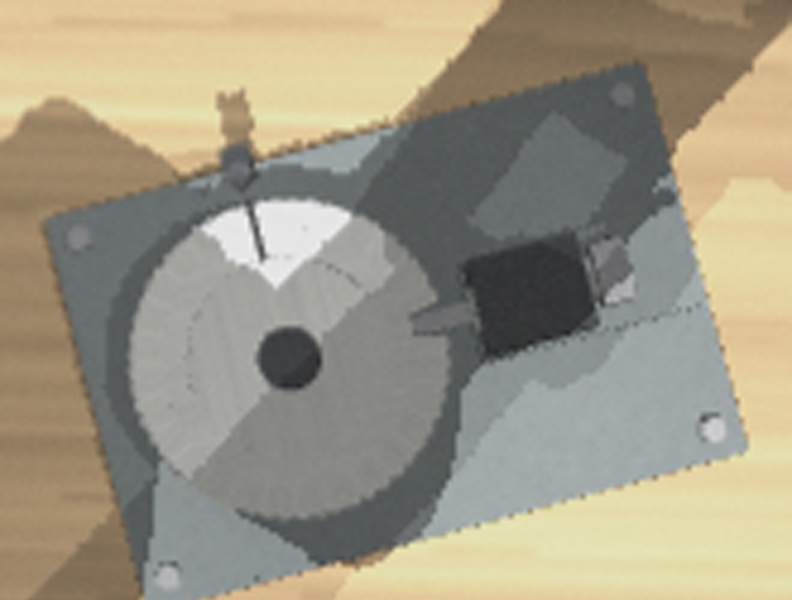

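```bash
python3 ang.py 248 205 263 260
python3 - <<'E'
from g import *
def f(u,h):
    b=back(z2([u],(185,120)),h,'top')[0,:2]-P0[:2];c,s=np.cos(P0[2]),np.sin(P0[2]);return np.r_[c*b[0]+s*b[1],-s*b[0]+c*b[1]].round(4)
print('strap rear',f((590,284),.0555),'head rear',f((632,270),.054),'head front',f((599,275),.054),'nose',f((412,326),.047))
for c in('top','scene'):
  print(c,[(round(d['score'],2),np.round(d['centre'],1)) for d in ctrl.tip_of('bolt_head',c)],[(round(d['score'],2),np.round(d['centre'],1)) for d in ctrl.tip_of('bolt_home',c)])
  q=proj(W(P0,[[0,y,z] for y,z in((-.158,.042),(-.161,.042),(-.166,.054),(-.15,.054))]),c); print(q.round(1).tolist(), ((q-((185,120) if c=='top' else (205,190))+.5)*4.8).round(0).tolist())
E
```

```text
line dir 0.005712150881757083
about centre [0.02145743 0.03076425] [0.07238312 0.04549578]
strap rear [-0.0053 -0.1439] head rear [-0.0039 -0.165 ] head front [-0.0022 -0.1493] nose [-0.0023 -0.0583]
top [(0.94, array([109.7, 300.6])), (0.75, array([294. , 306.4])), (0.55, array([174.9, 313. ])), (0.52, array([211.6, 372.5]))] [(0.95, array([176.6, 312.2]))]
[[312.2, 175.5], [313.5, 175.1], [316.2, 174.1], [309.4, 175.9]] [[613.0, 269.0], [619.0, 267.0], [632.0, 262.0], [600.0, 271.0]]
scene [(0.89, array([218.9, 187.2])), (0.88, array([170.2, 257.6])), (0.78, array([300.5, 246.1])), (0.7, array([234.7, 238.6])), (0.57, array([241.7, 116.4]))] [(0.93, array([234.7, 242. ]))]
[[238.1, 238.4], [236.8, 238.6], [234.3, 235.7], [241.0, 234.7]] [[161.0, 235.0], [155.0, 236.0], [143.0, 222.0], [175.0, 217.0]]
```

```bash
python3 -c "
from station import ctrl
print(ctrl.get_obs()['t']); print(ctrl.finish_job())"
```

```text
21.9833
the job is handed in; nothing more can be done
None
```

I turned the pulley until its mark faced the pointer, slid the bolt home into the notch, and handed the job in at about 22 s. The hand-in gives no verdict.

**Pulley:** I felt the rim face at about 52 mm above the counter and dragged it clockwise with the shut fingertips at about 10–12 N. The first try, at roughly 5–8 N, slipped. After release the mark measured about 0 to 0.03 rad from the pointer, depending on the reference used. That was before the bolt entered the notch.

**Bolt:** I pushed it in small steps until it stopped at the expected place, with a last reading of about 13 N. I then backed the arm well clear; the force reading was near zero.

**Last checks:**
- **Head position:** the top picture puts the head edges at fixture y of about -149 and -165 mm. That makes the centre about -157 mm, against -158 mm for fully home, and the nose tip about -58 mm.
- **Mark:** it reads 0.006 rad by its line direction, but 0.02 to 0.03 rad about my fitted centre. I think that difference comes from a centre error of 2–3 mm, the size of the calibration error.
- **Forces:** I only saw readings at the end of each move, so brief peaks in between were not seen. None I saw came near the limits.
- **Other objects:** I did not re-measure the jar, hammer, gauge or look-alikes. The arm never went near them at low height.

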